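# Open the ointment jar in the one-handed holder

### The job

The capped ointment jar stands loose in the jar holder. Swing the holder's clamp lever to 60 degrees (the long tick) so that the jaw braces the jar, and leave it there; then unscrew the tight cap anticlockwise (about a sixth of a turn) without making the jar spin in the holder, stop turning when its thread lets go, and lift the cap straight up. Finish still holding the cap level and still in the gripper, two to three centimetres clear above the jar's open mouth, and leave the tumbler, tape roll and bottle where they are.

Things in the scene. Friction and masses are not known exactly. Their poses are not given: they have to be found in the camera images.
- holder: Fixed jar holder, plywood base board 12 mm thick, x -115 to +55 mm, y -205 to +65 mm about its origin, which is at table height under the clamped jar's axis; z up, yaw within 20 degrees of 0. A rubber-lined V-block (top 54 mm above the table, reaching x +-42, y +61 mm) stands on the jar's +y side, the sprung jaw on its -y side.
- seat (a point): Point on top of the holder's board (12 mm above the table) where the clamped jar's axis stands.
- clamp_lever (a joint): Lever angle, rad, 0 to 1.4; starts at 0 to 0.45. At 0 it points along the holder's -x; grows anticlockwise seen from above. 60 degrees = 1.047, the one long thick tick on the board (short ticks: 0, 20, 40, 80). Drives the jaw 13.75 mm per rad; it meets the jar at 0.6 to 0.9 rad, then its spring adds. Needs about 6 N at the post, up to 11 N at 60 degrees; stays where it is left.
- lever_grip (a point): Point on the axis of the lever's upright black post (round, 18 mm diameter, from 50 to 108 mm above the table), 85 mm above the table, 100 mm from the lever's hinge axis. The flat lever arm below the post ends 50 mm above the table.
- lever_hinge (a point): Point on the lever's upright hinge axis, 85 mm above the table; at (0, -95 mm) in the holder's frame.
- jaw: Rubber-faced jaw, 36 mm wide, 10 mm thick, 36 mm high, top 56 mm above the table; origin at its centre. It moves along the holder's +y to press the jar into the V-block with about 25 N when the lever is at 60 degrees.
- jar: Straight-sided amber glass ointment jar with a paper label, 56 mm diameter, 88 mm to its rim, 0.3 kg, loose; origin at the centre of its underside (12 mm above the table), z up. It stands in the holder up to 3 mm off the seat point until it is clamped, turned any way.
- jar_rim (a point): Centre of the jar's mouth (the rim), 88 mm above the jar's underside, 100 mm above the table.
- jar_side (a point): Point on the side of the jar, 28 mm from its axis along the jar's x axis, 40 mm above its underside; shows how far the jar has turned.
- cap: White ribbed round cap, 60 mm diameter, 24 mm high, 40 g; origin at the centre of its lower edge (12 mm below the rim when screwed on), z up. Three-lug thread: at the start its x axis is 12 to 22 degrees clockwise of the jar's x axis; it lets go when over about 32 degrees anticlockwise of it, and a stop ends the turn at about 62.
- cap_center (a point): Centre of the cap, 12 mm below its top; 100 mm above the table when screwed on, level with the rim. Turning takes about 0.2 to 0.5 N m. 66 degrees anticlockwise from the start always frees it (54 is the least that always does, over 74 may force the stop); then the seal pushes it up about 2 mm and it lifts straight off. The jar below is 2 mm narrower all round; nothing else is beside the cap.
- tumbler: Bystander: plastic tumbler, 72 mm diameter, 105 mm high, origin at the centre of its underside.
- tape_roll: Bystander: roll of tape lying flat, 76 mm diameter, 25 mm high, origin at the centre of its underside.
- bottle: Bystander: small closed white bottle, 44 mm diameter, 110 mm high, origin at the centre of its underside.

How it is judged:
On the way, in this order (a step that is already met when the one before it is completed fails the run):
1. the lever stands at 60 degrees and the jaw braces the jar, cap still screwed on (value of joint clamp_lever between 0.927 and 1.167 rad and contact force between jaw and jar above 8 N and angle between the x axis of cap and the x axis of jar, either way round below 0.5 rad and z of cap_center in the frame of jar_rim below 0.005 m), for 0.2 s.
2. the cap is turned anticlockwise to where its thread lets go, still on the braced jar (angle between the x axis of cap and the x axis of jar, either way round above 0.5 rad and z of cap_center in the frame of jar_rim below 0.012 m), for 0.05 s.
At the end, for the whole second after the job is handed in: Lever 60 +-7 degrees, jaw presses jar over 8 N, jar upright within 6 mm of seat; cap held by fingers, still, level within 11 degrees, centre within 15 mm of the mouth axis, lower edge 6 to 43 mm above the rim, not touching jar; tumbler, tape roll and bottle moved under 30 mm (value of joint clamp_lever between 0.927 and 1.167 rad and z of cap_center in the frame of jar_rim between 0.018 and 0.055 m and contact force between jaw and jar above 8 N and horizontal distance between cap_center and jar_rim below 0.015 m and angle between cap's own z axis and vertical below 0.2 rad and linear speed of cap below 0.02 m/s and contact force between the fingers and cap above 1 N and contact force between cap and jar below 0.1 N and angle between jar's own z axis and vertical below 0.06 rad and horizontal distance between jar and seat below 0.006 m and height (world z) of jar below 0.016 m and distance of each of tumbler, tape_roll, bottle from where it was at the start of the episode below 0.03 m); the arm keeps its last pose, push and grip.
It fails at once if the jar is spun or dragged in the holder (a point on its side moves more than 14 mm) (distance of jar_side from where it was at the start of the episode above 0.014 m).
It fails at once if a bystander is moved or knocked over (distance of any of tumbler, tape_roll, bottle from where it was at the start of the episode above 0.03 m or angle between any of tumbler, tape_roll, bottle's own z axis and vertical above 0.3 rad).
It also fails if it takes over 54 s, if anything falls off the work surface, if the arm or the gripper's body presses on something with over 40 N, if the wrist force passes 120 N, or if a joint passes its speed limit or range.

### The arm

A 6-joint arm with a two-finger parallel gripper is mounted at the origin on the work surface. World frame = base frame: x ahead of the robot, y to its left, z up, the work surface at z = 0. Lengths are in m, angles in rad, forces in N, time in s.
With the tool pointing down it reaches from about 0.3 to 0.85 m from the base axis. Payload 4.2 kg.
Tool frame: the origin (TCP) lies at the centre of the arm's flange, where the gripper is bolted on; the fingertips stand 191 mm ahead of it and the grasp point (between the pads) lies 172 mm ahead of it; z points along the fingers, y is the line along which they close (so a half turn about z gives the same grasp; the last joint's range is limited). The gripper opens to 91 mm and grips with 3 to 60 N. Pads are 32 mm wide; open, the fingers measure 118 mm over their backs; the gripper's body (76 mm by 178 mm) begins 60 mm behind the grasp point.
Start: joints at [1.157, 0.32, 1.565, -0, 1.257, -0.02], TCP at [0.221, 0.531, 0.405] pointing down, gripper open.
Joint ranges: [-3.11, 3.11], [-0.84, 2.01], [0.21, 2.61], [-1.34, 4.49], [0.05, 2.63], [-2.56, 2.56]. Speed limits (rad/s): [2.57, 2.57, 3.14, 3.14, 3.14, 3.14].

### API

Orientations are given as a unit quaternion [x, y, z, w].
In Python, from rig import env gives the robot as it stands.
- The arm moves only by the shell command python3 -m pendant 'ROWS' [FORCE]. ROWS is JSON, a list of rows, each a list of 7 numbers: the turn, a rotation vector about the tool's x, y, z in units of 90 degrees (1.0 is 90 degrees), then the shift along the tool's x, y, z in units of 0.2 m (1.0 is 0.2 m), then the opening, from -1 (shut) to 1 (fully open), so that 0 is half open. A call has 1 to 12 rows; each row is the pose to reach, as a shift and turn from the pose commanded when the call began, along the tool's axes at that moment; what a row does not reach only later rows make up. A row lasts 1/10 s, in which the tool goes at most 50 mm and 8.59 degrees, less where a joint would pass 70% of its speed; a pose out of reach is approached as far as the arm can. A call with a number of a shift or a turn outside -1 to 1 is refused whole. A call with a gripper value outside its range is refused whole. The fingers move at their own pace and stop on an object; FORCE is the grip in N (left out, the last holds). Time passes only in rows, so rows that repeat a pose let the fingers close. It gives the time, the measured TCP pose, the force, the opening and the grip force at its end, in the units of the state.
- env.read_state(): the state, without advancing time (a new reading comes with each control period).
- env.read_camera(name): name is "scene" or "top" or "wrist"; returns a dict with "pixels" (400x640x3 uint8, red, green, blue), "vertical_fov" (degrees; the focal length in pixels is half the picture's height over the tangent of half this angle, whatever the lens; pixels are square), "cx", "cy" (the principal point, pixels), "pose" (4x4, takes a point from camera to world coordinates). Camera axes: x right, y down, z forward; pixel columns grow to the right and rows downward; lengths in m; the calibration is good to about 2 mm. A picture is of the moment at which its call begins. There is no depth.
- env.hand_in(): hands the job in; it is judged then, once.
Trained networks look in the newest picture that a camera, given by its name, has taken for a name from the list of things; names that differ only in an ending like _2 or _b are one class to them, and where a whole thing is asked for, a point or a joint stands for the part that bears it (a point fixed in the world has none). Each returns a list of dicts, best first, with "conf" (0 to 1); they miss things now and then, are a little off and sometimes report something else, mostly with a low value. They report only what shows in the picture. A call takes as long as a camera call.
- env.cut_out(camera, query): "mask" (400x640 bool, what is visible of it) and "pixel" ([column, row] in pixels, amid what is visible of it).
- env.tip_of(camera, query): "pixel" ([column, row] in pixels: a listed point, or the origin of a listed thing).
The state is a dict: "t": time; "joint_pos": joint angles; "qd": joint speeds; "joint_torque": joint torques, N m; "tcp_pos": TCP position; "tcp_rot": TCP orientation; "wrist_force": force on the tool from outside, world axes, zero at the start; "wrist_torque": the same for the moment, N m; "finger_gap": finger opening in m; "grasp_force": force on a finger pad.
Only numpy, scipy, OpenCV 4.12 (cv2) and the standard library are available. Lean on these libraries where they do the work, as an engineer would, in place of code of your own. Each camera call takes 0.05 s, during which the arm holds its last target. There are 200 camera calls.

## Working session

There is one attempt and no reset: what is moved stays moved. The work goes in short steps, Python scripts to look and compute and a shell command to move; the robot and the scene stay as the last step left them, time stands still between calls to the robot, and variables do not carry over. Pictures are saved under pics/ and viewed, at most 10 in all, crops included, and the job is handed in when it is done.

```bash
mkdir -p pics; cat > h.py <<'E'
import numpy as np, cv2
from rig import env
from scipy.spatial.transform import Rotation as R
def cam(n):
    c=env.read_camera(n); return c
def ray(c,p):
    f=200/np.tan(np.radians(c["vertical_fov"])/2)
    d=np.array([(p[0]-c["cx"])/f,(p[1]-c["cy"])/f,1.]); P=np.array(c["pose"]); return P[:3,3],P[:3,:3]@d
def atz(c,p,z):
    o,d=ray(c,p); return o+d*(z-o[2])/d[2]
def proj(c,X):
    f=200/np.tan(np.radians(c["vertical_fov"])/2)
    P=np.array(c["pose"]); q=P[:3,:3].T@(np.array(X)-P[:3,3]); return q[:2]/q[2]*f+[c["cx"],c["cy"]]
E
python3 - <<'E'
from h import *
s=env.read_state(); print({k:np.round(v,3) for k,v in s.items()})
Z=dict(lever_grip=.085,lever_hinge=.085,cap_center=.1,jar_rim=.1,seat=.012,jaw=.038,jar_side=.052,holder=0,tumbler=0,tape_roll=0,bottle=0,cap=.088)
for n in ("top","scene"):
    c=cam(n); cv2.imwrite(f"pics/{n}0.png",c["pixels"][:,:,::-1])
    for q,z in Z.items():
        for r in env.tip_of(n,q)[:2]: print(n,q,round(r["conf"],2),np.round(r["pixel"],1),np.round(atz(c,r["pixel"],z),4))
E
```

```text
{'t': np.float64(0.0), 'joint_pos': array([ 1.157,  0.32 ,  1.566, -0.   ,  1.257, -0.02 ]), 'qd': array([-0.   , -0.001, -0.   ,  0.001, -0.001,  0.002]), 'joint_torque': array([-1.0000e-03, -4.1247e+01, -2.3197e+01,  7.3000e-02,  4.6000e-02,
       -0.0000e+00]), 'tcp_pos': array([0.221, 0.531, 0.404]), 'tcp_rot': array([ 0.196,  0.981, -0.001, -0.   ]), 'wrist_force': array([ 0.038, -0.122,  0.875]), 'wrist_torque': array([-0.065,  0.018,  0.023]), 'grasp_force': np.float64(0.0), 'finger_gap': np.float64(0.091)}
top lever_grip 0.58 [388.5 288.4] [ 0.4689 -0.0099  0.085 ]
top lever_grip 0.3 [310.4 153.8] [0.6793 0.1177 0.085 ]
top lever_hinge 0.57 [390.3 229.2] [ 0.5622 -0.0112  0.085 ]
top cap_center 0.98 [335.7 223.1] [0.5705 0.0758 0.1   ]
top seat 0.77 [331.7 223.4] [0.5674 0.0799 0.012 ]
top seat 0.62 [393.9 227.4] [ 0.5627 -0.0281  0.012 ]
top jaw 0.66 [356.8 222.1] [0.5712 0.0384 0.038 ]
top holder 0.55 [331.4 221.2] [0.5709 0.0802 0.    ]
top holder 0.29 [390.4 290.9] [ 0.4511 -0.0255  0.    ]
top tumbler 0.66 [310.4 151.4] [0.6933 0.1197 0.    ]
top tape_roll 0.63 [241.1 2
[... 339 characters left out ...]
169.1] [ 0.5541 -0.0159  0.085 ]
scene cap_center 0.96 [297.7 170.4] [0.5637 0.0735 0.1   ]
scene jar_rim 0.84 [295.4 171.1] [0.5663 0.0695 0.1   ]
scene jar_rim 0.4 [298.8 200.5] [0.6433 0.0891 0.1   ]
scene seat 0.81 [298.3 205.2] [0.5735 0.0728 0.012 ]
scene jaw 0.51 [280.6 190.9] [0.5622 0.0348 0.038 ]
scene jar_side 0.74 [314.4 188.3] [0.5598 0.1052 0.052 ]
scene jar_side 0.69 [261.6 139.1] [ 0.4113 -0.0404  0.052 ]
scene holder 0.65 [300.7 206.3] [0.565 0.076 0.   ]
scene tumbler 0.71 [314.  258.8] [0.6944 0.1225 0.    ]
scene tape_roll 0.96 [376.4 210.5] [0.5566 0.2361 0.    ]
scene bottle 0.94 [242.1 256.8] [ 0.707  -0.0119  0.    ]
scene cap 0.84 [297.5 176.2] [0.5672 0.0732 0.088 ]
```

View pics/top0.png

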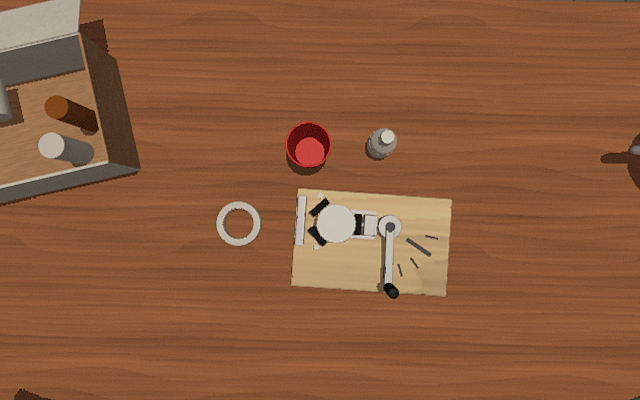

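View pics/scene0.png

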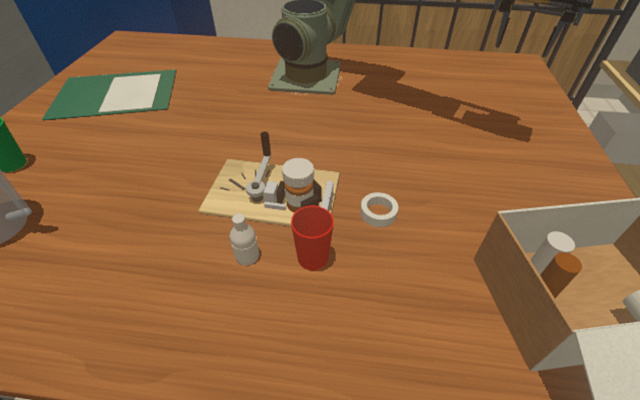

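The top view shows the board with its cap at about (336,223), the hinge at (390,228), the post at (391,291) and the long tick at (418,247). The tumbler, bottle and tape roll are well clear of these. The scene view agrees. I'll move over the lever.

```bash
cat >> h.py <<'E'
def delta(xyz,yaw):
    """units for pendant from current measured pose to TCP xyz, tool pointing down with tool-y at yaw(deg)"""
    s=env.read_state(); r=R.from_quat(s["tcp_rot"]); d=r.inv().apply(np.array(xyz)-s["tcp_pos"])/.2
    y=np.radians(yaw); Y=np.array([np.cos(y),np.sin(y),0]); Z=np.array([0,0,-1.]); X=np.cross(Y,Z)
    t=(r.inv()*R.from_matrix(np.c_[X,Y,Z])).as_rotvec()/(np.pi/2)
    print("turn",np.round(t,3),"shift",np.round(d,3),"| t",round(float(s["t"]),2),"tcp",np.round(s["tcp_pos"],4),"F",np.round(s["wrist_force"],1),"gap",round(float(s["finger_gap"]),4))
E
python3 -m pendant '[[0,0,0.9,-1,-1,0,1],[0,0,0.9,-1,-1,0,1],[0,0,0.9,-1,-1,0,1],[0,0,0.9,-1,-1,0,1],[0,0,0.9,-1,-1,0,1],[0,0,0.9,-1,-1,0,1],[0,0,0.9,-1,-1,0,1],[0,0,0.9,-1,-1,0,1],[0,0,0.9,-1,-1,0,1],[0,0,0.9,-1,-1,0,1]]'
python3 -c "
from h import *
delta((.46,0.0,.42),-93)"
```

```text
t: 2.3
tcp_pos: [0.3286, 0.2693, 0.4049]
tcp_rot: [0.787, 0.617, 0.0, -0.0]
wrist_force: [-0.1, -0.9, -0.2]
finger_gap: 0.0909
grasp_force: 0.0
turn [-0.   -0.    0.88] shift [-1.151  0.96  -0.076] | t 2.3 tcp [0.3286 0.2693 0.4049] F [-0.1 -0.9 -0.2] gap 0.0909
```

```bash
python3 -m pendant '[[0,0,0.88,-1,0.9,0,1],[0,0,0.88,-1,0.9,0,1],[0,0,0.88,-1,0.9,0,1],[0,0,0.88,-1,0.9,0,1],[0,0,0.88,-1,0.9,0,1],[0,0,0.88,-1,0.9,0,1],[0,0,0.88,-1,0.9,0,1],[0,0,0.88,-1,0.9,0,1],[0,0,0.88,-1,0.9,0,1],[0,0,0.88,-1,0.9,0,1],[0,0,0.88,-1,0.9,0,1]]'
python3 - <<'E'
from h import *
c=cam("wrist"); cv2.imwrite("pics/w1.png",c["pixels"][:,:,::-1]); print(np.round(c["pose"],3))
Z=dict(lever_grip=.085,lever_hinge=.085,cap_center=.1,seat=.012,jaw=.038)
for q,z in Z.items():
    for r in env.tip_of("wrist",q)[:2]: print(q,round(r["conf"],2),np.round(r["pixel"],1),np.round(atz(c,r["pixel"],z),4))
delta((.467,-.01,.30),-93)
E
```

```text
t: 3.4
tcp_pos: [0.4566, 0.0329, 0.4048]
tcp_rot: [1.0, -0.024, 0.0, -0.0]
wrist_force: [-0.6, -0.6, 0.7]
finger_gap: 0.0909
grasp_force: 0.0
[[-0.05  -0.96  -0.277  0.535]
 [-0.999  0.048  0.014  0.03 ]
 [-0.     0.277 -0.961  0.385]
 [ 0.     0.     0.     1.   ]]
lever_grip 0.62 [364.7 182.5] [ 0.4632 -0.0157  0.085 ]
lever_hinge 0.58 [362.1  75.1] [ 0.5646 -0.0139  0.085 ]
cap_center 0.7 [262.3  68.8] [0.5725 0.0748 0.1   ]
jaw 0.56 [305.3  78.1] [0.5694 0.0398 0.038 ]
turn [-0.    -0.     0.003] shift [0.062 0.212 0.524] | t 3.7 tcp [0.4566 0.033  0.4048] F [-0.3 -0.8  0.8] gap 0.0911
```

View pics/w1.png

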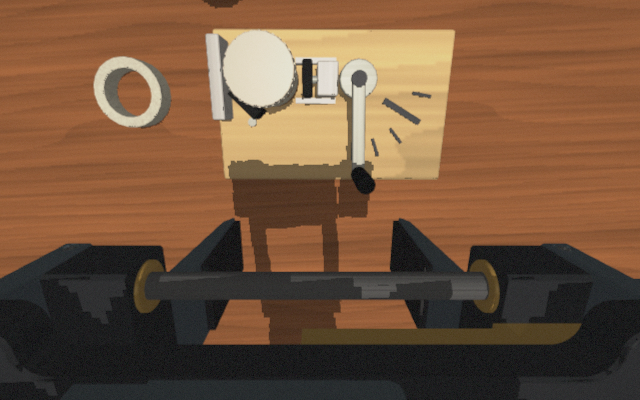

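The wrist view shows the post head at (364,182), the hinge at (359,77) and the cap at (262,69). So the post is at about (0.464, -0.0145) and the lever at about 0.09 rad.

```bash
python3 -m pendant '[[0,0,0,0.035,0.237,0,1],[0,0,0,0.035,0.237,0.25,1],[0,0,0,0.035,0.237,0.5,1],[0,0,0,0.035,0.237,0.6,1],[0,0,0,0.035,0.237,0.6,1]]' 
python3 - <<'E'
from h import *
c=cam("wrist"); cv2.imwrite("pics/w2.png",c["pixels"][:,:,::-1])
for r in env.tip_of("wrist","lever_grip")[:2]: print(round(r["conf"],2),np.round(r["pixel"],1),np.round(atz(c,r["pixel"],.085),4))
delta((.464,-.0145,.257),-93)
E
```

```text
t: 4.2
tcp_pos: [0.4602, -0.0148, 0.282]
tcp_rot: [1.0, -0.024, -0.004, -0.0]
wrist_force: [0.2, -0.8, 0.4]
finger_gap: 0.0915
grasp_force: 0.0
0.96 [318.8 230.5] [ 0.4653 -0.0158  0.085 ]
turn [-0.    -0.001  0.003] shift [ 0.01  -0.002  0.142] | t 4.3 tcp [ 0.4619 -0.0147  0.2853] F [0.8 0.1 0.5] gap 0.0912
```

View pics/w2.png

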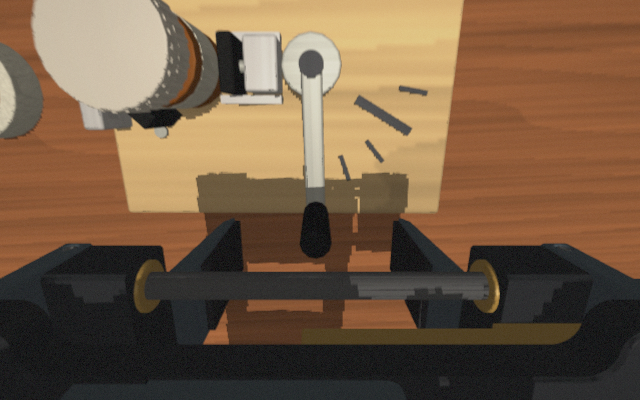

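The post sits centred between the fingers, at column 316. I'll descend and grip it.

```bash
python3 -m pendant '[[0,0,0,0.018,-0.003,0.07,1],[0,0,0,0.018,-0.003,0.14,1],[0,0,0,0.018,-0.003,0.14,-1],[0,0,0,0.018,-0.003,0.14,-1],[0,0,0,0.018,-0.003,0.14,-1],[0,0,0,0.018,-0.003,0.14,-1],[0,0,0,0.018,-0.003,0.14,-1],[0,0,0,0.018,-0.003,0.14,-1],[0,0,0,0.018,-0.003,0.14,-1],[0,0,0,0.018,-0.003,0.14,-1]]' 40
python3 - <<'E'
from h import *
s=env.read_state(); p=s["tcp_pos"][:2]; r=R.from_quat(s["tcp_rot"]); print(p, r.as_matrix()[:,1], s["wrist_force"])
# hinge candidates, arc rows in tool axes
h=np.array([.5637,-.0148]); v=p-h; print("len",np.linalg.norm(v),"holder angle",np.degrees(np.arctan2(v[1],v[0]))%360-180+4.5)
u=v/np.linalg.norm(v)*.1
for a in range(0,62,5):
    n=h+R.from_euler("z",a,degrees=True).as_matrix()[:2,:2]@u
    d=r.inv().apply([*(n-h-u),0])/.2; print(a,round(a/90,3),np.round(d,3))
E
```

```text
t: 5.3
tcp_pos: [0.465, -0.0143, 0.2567]
tcp_rot: [1.0, -0.024, 0.0, -0.0]
wrist_force: [-0.1, -0.1, -0.6]
finger_gap: 0.0303
grasp_force: 0.0
[ 0.46499747 -0.0143342 ] [-4.81934842e-02 -9.98838017e-01 -6.65432580e-05] [-0.11173729 -0.07413139 -0.61777277]
len 0.09870363367011117 holder angle 4.229611339651058
0 0.0 [-0.  0. -0.]
5 0.056 [ 0.004  0.043 -0.   ]
10 0.111 [ 0.011  0.086 -0.   ]
15 0.167 [ 0.023  0.129 -0.   ]
20 0.222 [ 0.038  0.17  -0.   ]
25 0.278 [ 0.056  0.209 -0.   ]
30 0.333 [ 0.078  0.247 -0.   ]
35 0.389 [ 0.103  0.283 -0.   ]
40 0.444 [ 0.131  0.316 -0.   ]
45 0.5 [ 0.162  0.347 -0.   ]
50 0.556 [ 0.195  0.375 -0.   ]
55 0.611 [ 0.231  0.4   -0.   ]
60 0.667 [ 0.269  0.422 -0.   ]
```

```bash
python3 -m pendant '[[0,0,0,0,0,0,-1],[0,0,0,0,0,0,-1],[0,0,0,0,0,0,-1],[0,0,0,0,0,0,-1],[0,0,0,0,0,0,-1]]' 40
python3 -m pendant '[[0,0,-0.056,0.004,0.043,0,-1],[0,0,-0.111,0.011,0.086,0,-1],[0,0,-0.167,0.023,0.129,0,-1],[0,0,-0.222,0.038,0.170,0,-1],[0,0,-0.278,0.056,0.209,0,-1],[0,0,-0.333,0.078,0.247,0,-1]]'
python3 - <<'E'
from h import *
s=env.read_state(); print(s["joint_pos"].round(2), R.from_quat(s["tcp_rot"]).as_matrix()[:,1].round(3))
h=np.array([.5637,-.0148]); v=s["tcp_pos"][:2]-h; print("len",np.linalg.norm(v),"ang",np.degrees(np.arctan2(v[1],v[0]))%360-180+4.5)
r=R.from_quat(s["tcp_rot"])
u=v/np.linalg.norm(v)*.1
for a in range(0,32,5):
    n=h+R.from_euler("z",a,degrees=True).as_matrix()[:2,:2]@u
    d=r.inv().apply([*(n-h-u),0])/.2; print(a,round(a/90,3),np.round(d,3))
E
```

```text
t: 5.8
tcp_pos: [0.465, -0.0144, 0.2567]
tcp_rot: [1.0, -0.024, -0.0, 0.0]
wrist_force: [0.3, -1.1, -0.3]
finger_gap: 0.0172
grasp_force: 40.0
t: 6.4
tcp_pos: [0.4773, -0.0642, 0.2567]
tcp_rot: [0.972, 0.236, -0.001, -0.001]
wrist_force: [-3.2, 2.5, 2.9]
finger_gap: 0.017
grasp_force: 40.0
[-0.16  0.33  1.98  0.    0.84  0.93] [ 0.459 -0.888 -0.003]
len 0.09949220383718325 ang 34.2770779283326
0 0.0 [ 0.  0. -0.]
5 0.056 [ 0.004  0.043 -0.   ]
10 0.111 [ 0.011  0.086 -0.   ]
15 0.167 [ 0.023  0.129 -0.   ]
20 0.222 [ 0.037  0.17  -0.001]
25 0.278 [ 0.056  0.209 -0.001]
30 0.333 [ 0.078  0.247 -0.001]
```

```bash
python3 -m pendant '[[0,0,-0.056,0.004,0.043,0,-1],[0,0,-0.111,0.011,0.086,0,-1],[0,0,-0.167,0.023,0.129,0,-1],[0,0,-0.222,0.037,0.170,0,-1],[0,0,-0.289,0.060,0.217,0,-1],[0,0,-0.289,0.060,0.217,0,-1],[0,0,-0.289,0.060,0.217,0,-1]]'
python3 - <<'E'
from h import *
s=env.read_state()
h=np.array([.5637,-.0148]); v=s["tcp_pos"][:2]-h; print("len",np.linalg.norm(v),"ang",np.degrees(np.arctan2(v[1],v[0]))%360-180+4.5)
c=cam("top"); im=c["pixels"][160:320,270:480,::-1]; cv2.imwrite("pics/t2.png",cv2.resize(im,None,fx=3.5,fy=3.5,interpolation=cv2.INTER_CUBIC))
c=cam("wrist"); cv2.imwrite("pics/w3.png",c["pixels"][:,:,::-1])
E
```

```text
t: 7.1
tcp_pos: [0.5077, -0.0981, 0.2567]
tcp_rot: [0.894, 0.448, -0.002, -0.0]
wrist_force: [-5.0, -4.7, 3.3]
finger_gap: 0.0173
grasp_force: 40.0
len 0.10039573546027483 ang 60.59948374212706
```

View pics/w3.png

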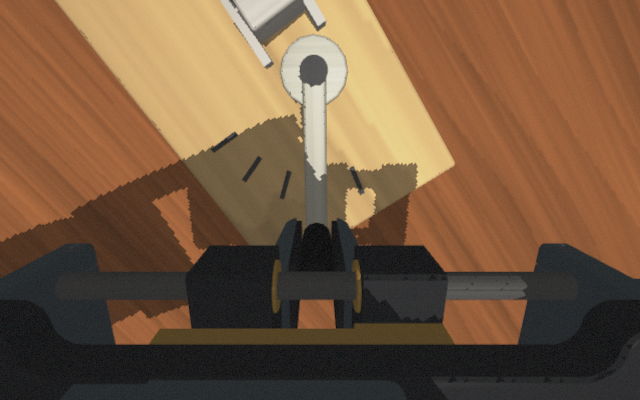

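The lever now covers the long tick: the 0, 20 and 40 ticks show on its left and the 80 tick on its right at (357,180). That puts it at about 60°. I'll release the post and rise.

```bash
python3 -m pendant '[[0,0,0,0,0,0,0],[0,0,0,0,0,0,0],[0,0,0,0,0,0,0],[0,0,0,0,0,0,0],[0,0,0,0,0,-0.2,1],[0,0,0,0,0,-0.45,1],[0,0,0,0,0,-0.45,1]]'
python3 - <<'E'
from h import *
c=cam("wrist")
for q,z in dict(lever_grip=.085,lever_hinge=.085,cap_center=.1,jaw=.038).items():
    for r in env.tip_of("wrist",q)[:2]: print(q,round(r["conf"],2),np.round(r["pixel"],1),np.round(atz(c,r["pixel"],z),4))
c=cam("top")
for r in env.tip_of("top","cap_center")[:2]: print(round(r["conf"],2),np.round(atz(c,r["pixel"],.1),4))
delta((.570,.077,.347),-37)
E
```

```text
t: 7.9
tcp_pos: [0.5106, -0.0978, 0.353]
tcp_rot: [0.894, 0.448, 0.005, 0.004]
wrist_force: [-0.1, -0.8, -0.6]
finger_gap: 0.067
grasp_force: 0.0
lever_hinge 0.83 [303.2  89.8] [ 0.5624 -0.016   0.085 ]
cap_center 0.69 [251.7   5.4] [0.567  0.0464 0.1   ]
jaw 0.66 [265.5  34.1] [0.565  0.0437 0.038 ]
0.86 [0.5726 0.0788 0.1   ]
turn [-0.002  0.001  0.002] shift [ 0.883 -0.275 -0.009] | t 8.25 tcp [ 0.5084 -0.0974  0.3453] F [-0.3 -0.  -0.6] gap 0.0912
```

```bash
python3 -m pendant '[[0,0,0,0.88,-0.27,-0.05,1],[0,0,0,0.88,-0.27,-0.05,1],[0,0,0,0.88,-0.27,-0.05,1],[0,0,0,0.88,-0.27,-0.05,1],[0,0,0,0.88,-0.27,-0.05,1],[0,0,0,0.88,-0.27,-0.05,1]]'
python3 - <<'E'
from h import *
c=cam("wrist"); cv2.imwrite("pics/w4.png",c["pixels"][:,:,::-1])
for q,z in dict(lever_grip=.085,lever_hinge=.085,cap_center=.1).items():
    for r in env.tip_of("wrist",q)[:2]: print(q,round(r["conf"],2),np.round(r["pixel"],1),np.round(atz(c,r["pixel"],z),4))
m=env.cut_out("wrist","cap")[0]; print(m["conf"],m["mask"].sum())
# compare against top-disc at z=.112 by ellipse of white upper surface: fit centre by maximising IoU of projected cap cylinder
from scipy.optimize import minimize
M=m["mask"]
def ren(x,y):
    a=np.linspace(0,2*np.pi,72); P=[proj(c,(x+.03*np.cos(t),y+.03*np.sin(t),z)) for z in(.088,.112) for t in a]
    k=np.zeros(M.shape,np.uint8); cv2.fillConvexPoly(k,cv2.convexHull(np.array(P,np.float32)).round().astype(int),1); return k>0
f=lambda p:-(M&ren(*p)).sum()/(M|ren(*p)).sum()
o=minimize(f,(.571,.077),method="Nelder-Mead",options=dict(initial_simplex=[(.571,.077),(.577,.077),(.571,.083)],xatol=2e-4)); print(o.x,o.fun)
delta((.571,.077,.277),-37)
E
```

```text
t: 8.85
tcp_pos: [0.5708, 0.0763, 0.3555]
tcp_rot: [0.894, 0.449, -0.001, -0.0]
wrist_force: [-0.9, -0.1, -0.1]
finger_gap: 0.0916
grasp_force: 0.0
lever_grip 0.44 [386.3  78.3] [0.6744 0.1272 0.085 ]
lever_hinge 0.81 [371.2 285.3] [ 0.5642 -0.0161  0.085 ]
cap_center 0.56 [314.9 209.9] [0.5695 0.0787 0.1   ]
0.8 4654
[0.57118084 0.07897767] -0.9544708777686628
turn [-0.     0.     0.001] shift [ 0.011 -0.005  0.398] | t 9.1 tcp [0.5706 0.0746 0.3566] F [ 0.9 -0.2 -0. ] gap 0.0913
```

View pics/w4.png

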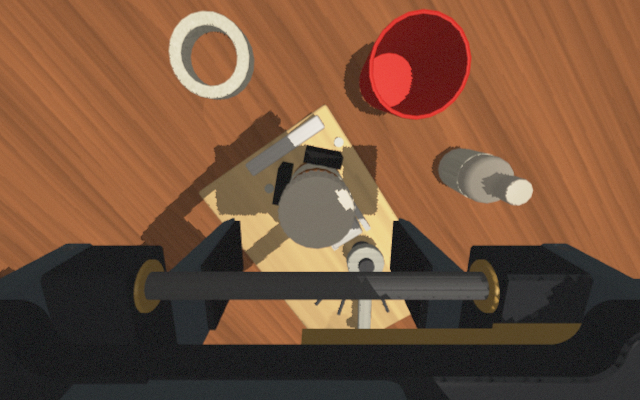

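View pics/t2.png

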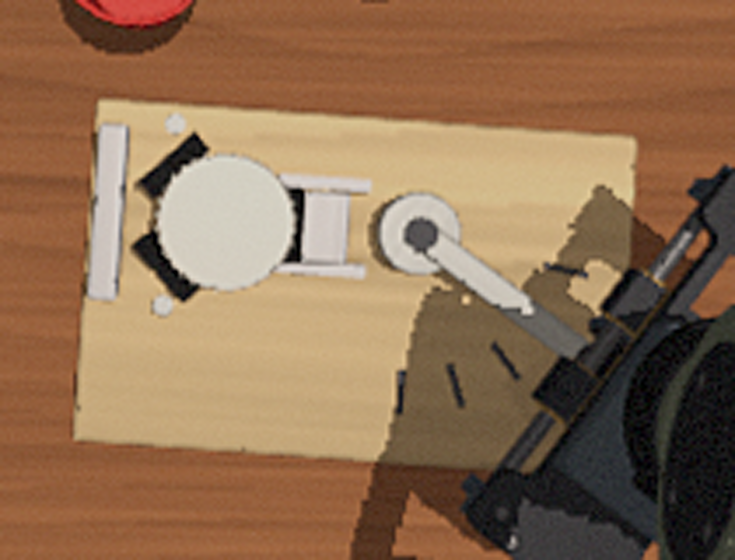

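In the wrist view the cap is centred at (318,211) between the fingers. The top view shows the jaw against the jar and the lever at 60°. I'll descend in part and re-measure.

```bash
python3 -m pendant '[[0,0,0,0.01,-0.006,0.12,1],[0,0,0,0.01,-0.006,0.24,1],[0,0,0,0.01,-0.006,0.24,1],[0,0,0,0.01,-0.006,0.24,1],[0,0,0,0.01,-0.006,0.24,1]]'
python3 - <<'E'
from h import *
from scipy.optimize import minimize
for i in range(3):
    c=cam("wrist"); m=env.cut_out("wrist","cap")[0]; M=m["mask"]
    def ren(x,y):
        a=np.linspace(0,2*np.pi,72); P=[proj(c,(x+.03*np.cos(t),y+.03*np.sin(t),z)) for z in(.088,.112) for t in a]
        k=np.zeros(M.shape,np.uint8); cv2.fillConvexPoly(k,cv2.convexHull(np.array(P,np.float32)).round().astype(int),1); return k>0
    f=lambda p:-(M&ren(*p)).sum()/(M|ren(*p)).sum()
    o=minimize(f,(.571,.077),method="Nelder-Mead",options=dict(initial_simplex=[(.571,.077),(.577,.077),(.571,.083)],xatol=2e-4)); print(o.x,o.fun)
    delta((*o.x,.276),-37)
E
```

```text
t: 9.6
tcp_pos: [0.5715, 0.0777, 0.3101]
tcp_rot: [0.894, 0.448, 0.001, 0.0]
wrist_force: [0.4, -0.1, 0.9]
finger_gap: 0.0912
grasp_force: 0.0
[0.57145281 0.07926925] -0.9268158725799808
turn [ 0.001 -0.001  0.002] shift [ 0.005 -0.004  0.171] | t 9.7 tcp [0.5714 0.078  0.3101] F [ 0.3 -0.8  0. ] gap 0.0914
[0.57141746 0.07943007] -0.9210417527904092
turn [ 0.001 -0.001  0.002] shift [ 0.006 -0.004  0.169] | t 9.8 tcp [0.5713 0.078  0.3097] F [-0.6  0.7  0.6] gap 0.0911
[0.57158813 0.08007947] -0.9113057760744594
turn [ 0.    -0.001  0.002] shift [ 0.009 -0.004  0.167] | t 9.9 tcp [0.5711 0.0781 0.3094] F [-0.4 -0.2  0.5] gap 0.0911
```

```bash
python3 -m pendant '[[0,0,0,0.006,-0.004,0.08,1],[0,0,0,0.006,-0.004,0.168,1],[0,0,0,0.006,-0.004,0.168,1],[0,0,0,0.006,-0.004,0.168,-1],[0,0,0,0.006,-0.004,0.168,-1],[0,0,0,0.006,-0.004,0.168,-1],[0,0,0,0.006,-0.004,0.168,-1],[0,0,0,0.006,-0.004,0.168,-1],[0,0,0,0.006,-0.004,0.168,-1],[0,0,0,0.006,-0.004,0.168,-1]]' 45
python3 -c "
from h import *
s=env.read_state(); print(R.from_quat(s['tcp_rot']).inv().apply(s['wrist_force']),s['wrist_torque'])"
```

```text
t: 10.9
tcp_pos: [0.5716, 0.0794, 0.2758]
tcp_rot: [0.894, 0.448, 0.001, 0.0]
wrist_force: [1.5, -1.0, 3.5]
finger_gap: 0.059
grasp_force: 45.0
[ 0.08176222  1.82428816 -3.5025322 ] [-0.3075851  -0.15945469 -0.0631943 ]
```

```bash
python3 -m pendant '[[0,0,-0.05,0,0,0,-1],[0,0,-0.1,0,0,0,-1],[0,0,-0.15,0,0,0,-1],[0,0,-0.2,0,0,0,-1],[0,0,-0.25,0,0,0,-1],[0,0,-0.3,0,0,0,-1],[0,0,-0.35,0,0,0,-1],[0,0,-0.4,0,0,0,-1]]'
python3 - <<'E'
from h import *
s=env.read_state(); print(s['wrist_torque'],s["grasp_force"],s["joint_pos"][5])
c=cam("wrist"); cv2.imwrite("pics/w5.png",c["pixels"][:,:,::-1])
E
```

```text
t: 11.7
tcp_pos: [0.5712, 0.0797, 0.2758]
tcp_rot: [0.711, 0.703, 0.0, -0.0]
wrist_force: [-0.3, -0.3, 4.6]
finger_gap: 0.0589
grasp_force: 45.0
[-0.13471901  0.06769034 -0.07364978] 45.00089849461801 0.12899337724487975
```

View pics/w5.png

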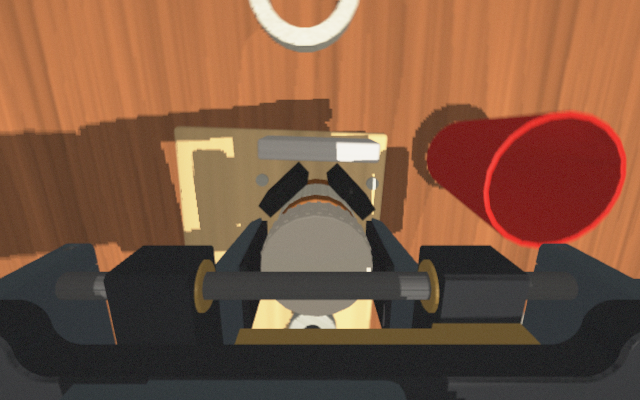

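The cap is gripped at (316,255) and has turned 36° so far. I'll turn the remaining 30°.

```bash
python3 -m pendant '[[0,0,-0.05,0,0,0,-1],[0,0,-0.1,0,0,0,-1],[0,0,-0.15,0,0,0,-1]]'
python3 -c "
from h import *
s=env.read_state(); print(s['wrist_torque'],s['joint_torque'][5])"
python3 -m pendant '[[0,0,-0.05,0,0,0,-1],[0,0,-0.1,0,0,0,-1],[0,0,-0.15,0,0,0,-1],[0,0,-0.182,0,0,0,-1],[0,0,-0.182,0,0,0,-1],[0,0,-0.182,0,0,0,-1]]'
python3 - <<'E'
from h import *
s=env.read_state(); print(s['wrist_torque'],s['joint_torque'][5], np.degrees(np.arctan2(*R.from_quat(s["tcp_rot"]).as_matrix()[[1,0],1])))
a=cv2.imread("pics/scene0.png")[130:230,220:350]
c=cam("scene"); b=c["pixels"][130:230,220:350,::-1]
cv2.imwrite("pics/s2.png",cv2.resize(np.hstack([a,b]),None,fx=3,fy=4,interpolation=cv2.INTER_CUBIC))
E
```

```text
t: 12.05
tcp_pos: [0.5712, 0.0797, 0.276]
tcp_rot: [0.623, 0.782, 0.001, 0.0]
wrist_force: [-0.4, 0.3, 7.5]
finger_gap: 0.0591
grasp_force: 45.0
[-0.12090859  0.15935787 -0.09876817] 0.5717438086867332
t: 12.65
tcp_pos: [0.5712, 0.0797, 0.2764]
tcp_rot: [0.507, 0.862, 0.001, 0.0]
wrist_force: [-0.9, -0.5, 7.8]
finger_gap: 0.0588
grasp_force: 45.0
[-0.0835084   0.28327611  0.05338912] 0.054302390199154615 29.109346216362397
```

View pics/s2.png

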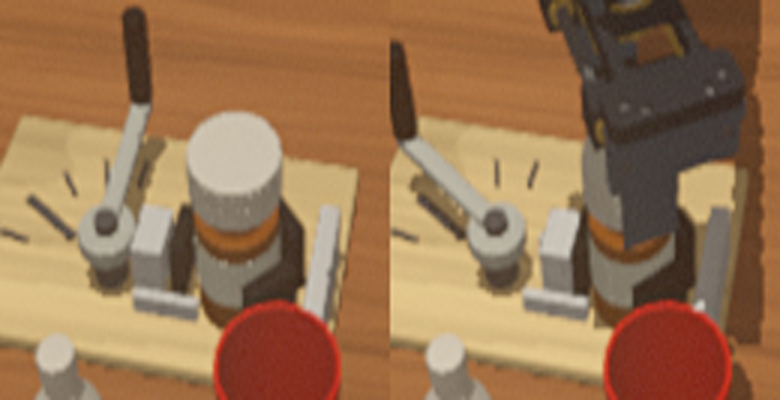

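Side by side, the jar's label looks unchanged. The lever is at the long tick, and the upward force with near-zero torque says the thread has let go. I'll lift 36 mm straight up.

```bash
python3 -m pendant '[[0,0,0,0,0,-0.01,-1],[0,0,0,0,0,-0.02,-1],[0,0,0,0,0,-0.04,-1],[0,0,0,0,0,-0.07,-1],[0,0,0,0,0,-0.10,-1],[0,0,0,0,0,-0.14,-1],[0,0,0,0,0,-0.18,-1],[0,0,0,0,0,-0.18,-1],[0,0,0,0,0,-0.18,-1],[0,0,0,0,0,-0.18,-1],[0,0,0,0,0,-0.18,-1]]'
python3 - <<'E'
from h import *
c=cam("scene"); 
for q,z in dict(cap_center=.136,jar_rim=.1,tumbler=0,bottle=0,tape_roll=0,lever_hinge=.085,lever_grip=.085).items():
    for r in env.tip_of("scene",q)[:1]: print(q,round(r["conf"],2),np.round(atz(c,r["pixel"],z),4))
b=c["pixels"][100:220,200:360,::-1]
cv2.imwrite("pics/s3.png",cv2.resize(b,None,fx=4.5,fy=4.5,interpolation=cv2.INTER_CUBIC))
E
```

```text
t: 13.8
tcp_pos: [0.571, 0.0795, 0.3108]
tcp_rot: [0.507, 0.862, -0.0, -0.0]
wrist_force: [-0.1, 1.4, -0.6]
finger_gap: 0.0591
grasp_force: 45.0
cap_center 0.7 [0.5691 0.0735 0.136 ]
jar_rim 0.71 [0.5701 0.0695 0.1   ]
tumbler 0.68 [0.6959 0.1208 0.    ]
bottle 0.85 [ 0.712  -0.0141  0.    ]
lever_hinge 0.9 [ 0.5597 -0.0189  0.085 ]
lever_grip 0.78 [ 0.4988 -0.1077  0.085 ]
```

View pics/s3.png

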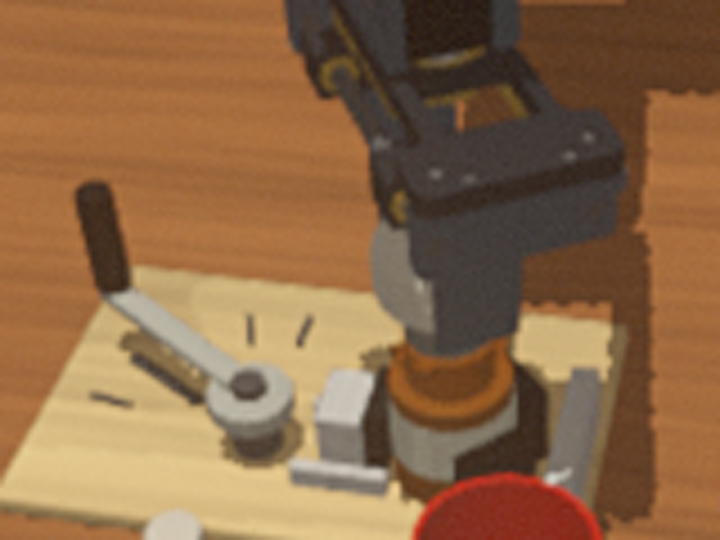

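The cap is held clear above the open amber mouth at (450,370) in the crop. The jar is still clamped and the lever reads 60°.

```bash
python3 -c "
from rig import env
print(env.hand_in())"
```

```text
the job is handed in; nothing more can be done
None
```

The job is handed in, though the verdict was not shown: the lever is at about 60° with the jaw on the jar, and the freed cap is held about 2.5 cm above the open mouth; the tumbler and bottle measured in place, while the tape roll was not detected in the final check.

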